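# Tuck the closing tab of a document case

### The arm

A 6-joint arm with a two-finger parallel gripper is mounted at the origin on the work surface. World frame = base frame: x ahead of the robot, y to its left, z up, the work surface at z = 0. Lengths are in m, angles in rad, forces in N, time in s.
With the tool pointing down it reaches from about 0.35 to 0.925 m from the base axis. Payload 6.4 kg.
Tool frame: the origin (TCP) lies at the very end of the fingers, on their centre line; the grasp point (between the pads) lies 19 mm behind it; x points along the fingers, y is the direction in which the jaws open and shut, and the axes are right-handed (so a half turn about x gives the same grasp; the last joint's range is limited). The gripper opens to 85 mm and grips with 20 to 120 N. Pads are 22 mm wide; open, the fingers measure 114 mm over their backs; the gripper's body (76 mm by 85 mm) begins 54 mm behind the grasp point. The pads swing forward as they close: fully open they stand 13 mm farther back than shut.
Start: joints at [0.943, 0.245, 1.558, -0, 1.339, -0.174], TCP at [0.285, 0.584, 0.202] pointing down, gripper open.
Joint ranges: [-3.13, 3.13], [-1.02, 2.26], [0.13, 2.54], [-0.95, 4.09], [0.21, 2.88], [-2.74, 2.74]. Speed limits (rad/s): [2.57, 2.57, 3.14, 3.14, 3.14, 3.14].

### API

Orientations are given as a unit quaternion [x, y, z, w].
In Python, from cell import bot gives the robot as it stands. Calls block until the motion is done:
- bot.move_pose(position, orientation): joint-space move of the TCP to a pose.
- bot.move_l(position, rot=None, v=0.15, max_force=None): straight line of the TCP; rot=None keeps the orientation; v is the mean speed in m/s. With max_force (N) it stops when the force on the tool has changed by that much, and returns True; else False.
- bot.move_j(angles): joint-space move.
- bot.gripper_to(opening, squeeze=None): opening from 0.0 (shut) to 1.0 (fully open); squeeze is the grip in N (None keeps the last); returns when the fingers have stopped.
- bot.pause(seconds).
- bot.solve_ik(position, orientation): joint angles nearest the present ones, or None.
- bot.state(): the state.
- bot.capture(name): name is "scene" or "side" or "wrist"; returns (picture, depth): 420x560x3 uint8, red, green, blue; 420x560 float32, m along the optical axis (not along the pixel's ray), 0 where there is no reading.
- bot.get_calibration(name): a dict with "vfov" (degrees; the focal length in pixels is half the picture's height over the tangent of half this angle, whatever the lens; pixels are square), "cx", "cy" (the principal point, pixels), "dist_coeffs" ([k1, k2, p1, p2, k3] as OpenCV has them; the pictures are not rectified), "rvec" (rotation vector, rad) and "tvec" (3), from world to camera coordinates, as OpenCV has them; the wrist camera has in their place "hand_eye" (4x4, takes a point from camera to tool coordinates, whose origin is the TCP and whose axes are the tool frame's). Camera axes: x right, y down, z forward; pixel columns grow to the right and rows downward; lengths in m; the calibration is good to about 2 mm. A picture is of the moment at which its call begins: read the wrist's pose just before it. get_calibration takes no time and is no camera call.
A pose or a line that the arm cannot do raises bot.PlanningError and nothing moves.
- bot.finish_job(): hands the job in, once; it reports no verdict.
The state is a dict: "t": time; "joint_pos": joint angles; "qvel": joint speeds; "tau": joint torques, N m; "position": TCP position; "tcp_rot": TCP orientation; "wrist_force": force on the tool from outside, world axes, zero at the start; "ft_torque": the same for the moment, N m; "grip_width": opening from 0.0 (shut) to 1.0 (fully open).
Only numpy, scipy, OpenCV 4.12 (cv2) and the standard library are available. Lean on these libraries where they do the work, as an engineer would, in place of code of your own. Each camera call takes 0.05 s, during which the arm holds its last target.

### The job

Close the document case: with a fingertip, push the open tab over from its outside face until it lies flat on the lid, then, keeping it down, push it forward so that its tongue is well tucked beneath the retaining bar, and come away with the tab staying shut. Push only: do not pinch the tab or press on its inner face, and leave the stamp, the card box and the weight where they are, neither lifted nor pushed about.

Things in the scene. Friction and masses are not known exactly. Their poses are not given: they have to be found in the camera images.
- case: Brown board document case lying flat on the table and too heavy to shift (it is fixed): 240 mm along its x, 320 mm along its y, 75 mm high. Origin at the centre of its underside; x runs horizontally from the tab's hinge side (nearest the robot) towards the retaining bar, z is up. The lid's top is a plane 75 mm above the table.
- rod (a joint): Travel (m) of the tab's hinge rod along the case's x, in two slotted steel cheeks (10 mm high above the lid, clear gap 100 mm in y): 0 = drawn back, 0.028 = end stop towards the bar. Starts at 0 to 0.003, carries the tab along and stays where left; about 3 N shift it either way.
- tab (a joint): Angle (rad) of the tab about the rod: 0 = flat on the lid (stop; 1 mm clear of it), tongue towards +x; pi/2 = upright; starts 1.7 to 2.15, leaning towards the robot; stop 2.4. Stiff, sprung hinge (0.06 Nm/rad towards 1.9 rad, 0.04 Nm friction): stays as it starts, but if let go flat and untucked it springs up to about 1 rad. 2 to 4 N at its middle hold it down.
- tab_hinge (a point): Point on the axis of the hinge rod (6 mm diameter), in the middle of its length; 4 mm above the lid, 90 mm on the robot's side of the case's centre when drawn back. Moves with the rod.
- tab_tip (a point): Middle of the tab's free end, mid-thickness. The tab is brown board 3 mm thick, centred on the hinge axis, 100 mm from axis to free end: 84 mm wide for the first 68 mm, then a tongue 60 mm wide. Its inner face (downward when flat) has a white paper lining 1.4 mm thick, 15 to 65 mm from the axis; fingers must not press on it.
- tab_ridge (a point): Foot of the side facing the hinge of a wooden ridge across the tab's outer face (upward when flat, facing the robot when upright), to push against: 56 mm from the hinge axis, on the outer face. The ridge is 8 mm thick (56 to 64 mm from the axis), 50 mm wide, 6 mm proud.
- lip_edge (a point): Middle of the lower edge, hinge side, of the steel retaining bar across the lid: 130 mm long in the case's y, 20 mm in x, 4 mm thick, on end blocks 12 mm wide. Underside 10 mm above the lid (4.5 mm above the flat tab's outer face). It begins 112 mm from the hinge axis with the rod at 0: the tongue then ends 12 mm short; at the rod's end stop 16 mm of it lie beneath the bar.
- stamp: Wooden hand stamp, 36 mm across, 66 mm tall, standing on the lid beyond the bar, towards the far left (+x, +y) corner. Bystander, origin at the centre of its underside.
- card_box: Grey tray of index cards, 60 x 110 mm, 50 mm tall, on the table at one side of the case. Bystander, origin at the centre of its underside.
- weight: Round dark steel paperweight with a knob, 60 mm across, 44 mm tall, on the table at the other side of the case. Bystander, origin at the centre of its underside.

How it is judged:
On the way:
1. the tab is folded down nearly flat with its tongue still short of the bar (rod travel under 14 mm) (value of joint tab below 0.12 rad and value of joint rod below 0.014 m).
At the end, for the whole second after the job is handed in: The tab lies shut (angle under 0.075 rad) and at rest, held down by the bar, with at least 6 mm of its tongue beneath the bar and the rod pushed forward more than 19 mm; stamp, card box and weight stand within 20 mm of where they were (value of joint tab between -0.05 and 0.075 rad and value of joint rod above 0.019 m and x of tab_tip in the frame of lip_edge above 0.006 m and z of tab_tip in the frame of lip_edge below 0.001 m and velocity of joint tab below 0.05 rad/s and velocity of joint rod below 0.005 m/s and distance of each of stamp, card_box, weight from where it was at the start of the episode below 0.02 m and angle between each of stamp, card_box, weight's own z axis and vertical below 0.2 rad); the robot touches nothing.
It fails at once if the tab is pinched, or its inner face pressed (contact force between the fingers and tab_lining above 1.5 N).
It fails at once if a bystander is lifted, knocked over or pushed more than 20 mm (distance of any of stamp, card_box, weight from where it was at the start of the episode above 0.02 m or angle between any of stamp, card_box, weight's own z axis and vertical above 0.35 rad).
It also fails if it takes over 45 s, if anything falls off the work surface, if the arm or the gripper's body presses on something with over 40 N, if the wrist force passes 120 N, or if a joint passes its speed limit or range.

## Working session

There is one attempt and no reset: what is moved stays moved. The work goes in short steps, each a Python script; the robot and the scene stay as the last script left them, time stands still between calls to the robot, and variables do not carry over. Pictures are saved under pics/ and viewed, and the job is handed in when it is done.

```bash
ls; mkdir -p pics; python3 - <<'E'
from cell import bot
import cv2, numpy as np
s=bot.state(); print(s)
for n in ["scene","side","wrist"]:
    p,d=bot.capture(n); cv2.imwrite(f"pics/{n}0.png",p[:,:,::-1]); np.savez(f"pics/{n}0.npz",p=p,d=d)
    print(n,bot.get_calibration(n), (d>0).mean())
E
```

```text
pics
{'t': 0.0, 'joint_pos': array([ 9.42888557e-01,  2.45845278e-01,  1.55901673e+00,  2.27073363e-05,
        1.33871044e+00, -1.74113806e-01]), 'qvel': array([-0.00184149, -0.00033934,  0.00058046, -0.00108248,  0.00153835,
        0.00169465]), 'tau': array([ 1.17786400e-03, -4.29504991e+01, -3.26129401e+01, -1.06867021e-04,
        5.19532754e-03,  1.23973578e-05]), 'position': array([0.28457376, 0.58370633, 0.20045897]), 'tcp_rot': array([ 0.15842764,  0.68926268, -0.15971041,  0.68870184]), 'wrist_force': array([ 0.05396805, -0.40891891,  0.79680773]), 'ft_torque': array([-0.05260954, -0.05394757, -0.00698806]), 'grip_width': 0.9980932197610027}
scene {'vfov': 48.525135017873346, 'cx': 287.8718855717908, 'cy': 212.7755428481968, 'dist_coeffs': array([0.03681557, 0.        , 0.        , 0.        , 0.        ]), 'rvec': array([ 2.01078061,  1.61571448, -0.53927333]), 'tvec': array([-0.17729587, -0.41141198,  1.46838089])} 0.9959778911564626
side {'vfov': 53.53241100438118, 'cx': 282.62372458281556, 'cy': 212.24223003403637, 'dist_coeffs': array([-0.05665863,  0.        ,  0.        ,  0.        ,  0.        ]), 'rvec': array([ 2.05547004, -0.65514598,  0.35442703]), 'tvec': array([-0.4564985 ,  0.29477088,  0.58614143])} 0.9957440476190477
wrist {'vfov': 64.89218636201635, 'cx': 275.69524044887044, 'cy': 206.8788648997684, 'dist_coeffs': array([-0.01597408,  0.        ,  0.        ,  0.        ,  0.        ]), 'hand_eye': array([[ 1.32562959e-03, -3.05018278e-01,  9.52345574e-01,
        -1.73033095e-01],
       [ 9.99998455e-01, -6.94860239e-04, -1.61451122e-03,
        -3.57358293e-04],
       [ 1.15420250e-03,  9.52346243e-01,  3.05016886e-01,
        -7.71406842e-02],
       [ 0.00000000e+00,  0.00000000e+00,  0.00000000e+00,
         1.00000000e+00]])} 0.9960544217687075
```

View pics/scene0.png

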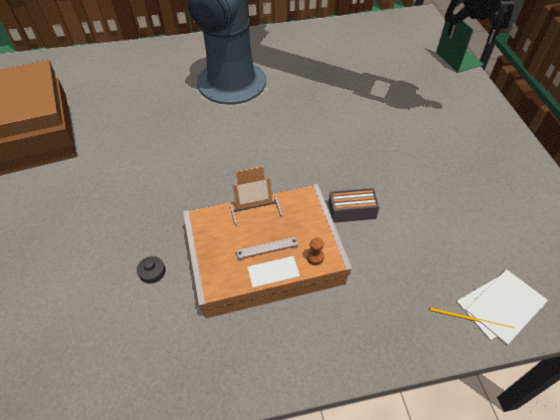

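View pics/side0.png

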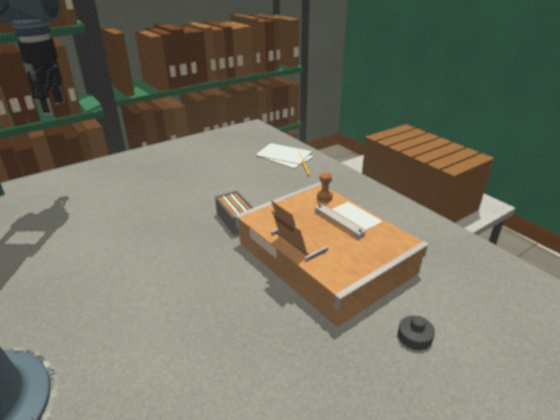

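View pics/wrist0.png

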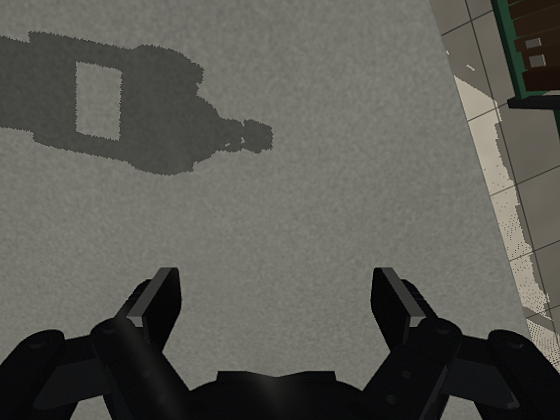

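Scene view: tab with white lining around (253,190), cheeks (234,215)/(279,207), bar (268,248), stamp (316,250), card box (354,204), weight (151,269). In the side view the tab is seen nearly edge-on at (288,228), leaning towards the robot.

```bash
cat > h.py <<'E'
import numpy as np, cv2
from scipy.spatial.transform import Rotation as R
from cell import bot
def cam(n, st=None):
    c=bot.get_calibration(n); f=210/np.tan(np.radians(c['vfov'])/2)
    K=np.array([[f,0,c['cx']],[0,f,c['cy']],[0,0,1]]); D=np.array(c['dist_coeffs'])
    if 'rvec' in c:
        Rw=R.from_rotvec(np.ravel(c['rvec'])).as_matrix(); t=np.ravel(c['tvec'])
        Rc=Rw.T; o=-Rw.T@t
    else:
        T=np.eye(4);T[:3,:3]=R.from_quat(st['tcp_rot']).as_matrix();T[:3,3]=st['position']
        T=T@c['hand_eye'];Rc=T[:3,:3];o=T[:3,3]
    return K,D,Rc,o
def rays(C,uv):
    K,D,Rc,o=C
    q=cv2.undistortPoints(np.array(uv,float).reshape(-1,1,2),K,D).reshape(-1,2)
    return np.c_[q,np.ones(len(q))]@Rc.T   # z-depth scaled
def onplane(C,uv,z):
    r=rays(C,uv);o=C[3];return o+r*((z-o[2])/r[:,2])[:,None]
def xyz(C,d):
    v,u=np.mgrid[0:420,0:560]
    return (C[3]+rays(C,np.c_[u.ravel(),v.ravel()])*d.ravel()[:,None]).reshape(420,560,3)
def tri(C1,uv1,C2,uv2):
    a=rays(C1,[uv1])[0];b=rays(C2,[uv2])[0];a/=np.linalg.norm(a);b/=np.linalg.norm(b)
    s=np.linalg.lstsq(np.c_[a,-b],C2[3]-C1[3],rcond=None)[0]
    p=C1[3]+s[0]*a;q=C2[3]+s[1]*b;return (p+q)/2,np.linalg.norm(p-q)
def proj(C,P):
    K,D,Rc,o=C
    Rw=Rc.T;return cv2.projectPoints(np.array(P,float).reshape(-1,1,3),cv2.Rodrigues(Rw)[0],-Rw@o,K,D)[0].reshape(-1,2)
def down(yaw):  # tool x down, tool y along yaw-direction
    y=np.array([np.cos(yaw),np.sin(yaw),0]);x=np.array([0,0,-1.]);z=np.cross(x,y)
    return R.from_matrix(np.c_[x,y,z]).as_quat()
E
python3 - <<'E'
from h import *
for n,(x0,y0,x1,y1) in dict(scene=(130,150,400,330),side=(190,150,450,350)).items():
    z=np.load(f"pics/{n}0.npz");cv2.imwrite(f"pics/{n}0c.png",cv2.resize(z['p'][y0:y1,x0:x1,::-1],None,fx=2.95,fy=2.95,interpolation=cv2.INTER_CUBIC))
    X=xyz(cam(n),z['d'])
    pts=dict(scene=[(268,248),(238,255),(297,242),(253,193),(316,250),(354,204),(151,265),(220,250),(300,220),(186,212),(320,190),(100,350)],side=[(288,228),(340,220),(400,240),(416,330),(100,250)])[n]
    for p in pts: print(n,p,X[p[1],p[0]].round(4))
E
```

```text
scene (268, 248) [ 0.6911 -0.0155  0.0894]
scene (238, 255) [ 0.6948 -0.0801  0.0894]
scene (297, 242) [0.6809 0.0503 0.0761]
scene (253, 193) [ 0.5545 -0.0225  0.1125]
scene (316, 250) [0.7417 0.0743 0.1287]
scene (354, 204) [0.5841 0.2138 0.0455]
scene (151, 265) [ 0.647  -0.268   0.0387]
scene (220, 250) [ 0.6667 -0.1155  0.0779]
scene (300, 220) [0.6245 0.0705 0.076 ]
scene (186, 212) [ 0.5449 -0.1778  0.0733]
scene (320, 190) [0.4898 0.1575 0.0023]
scene (100, 350) [ 7.997e-01 -3.830e-01 -6.000e-04]
side (288, 228) [ 0.5419 -0.0418  0.1369]
side (340, 220) [ 0.6867 -0.0241  0.0889]
side (400, 240) [ 0.7506 -0.1314  0.0745]
side (416, 330) [ 0.632  -0.2803  0.0288]
side (100, 250) [0.2666 0.2908 0.001 ]
```

View pics/scene0c.png

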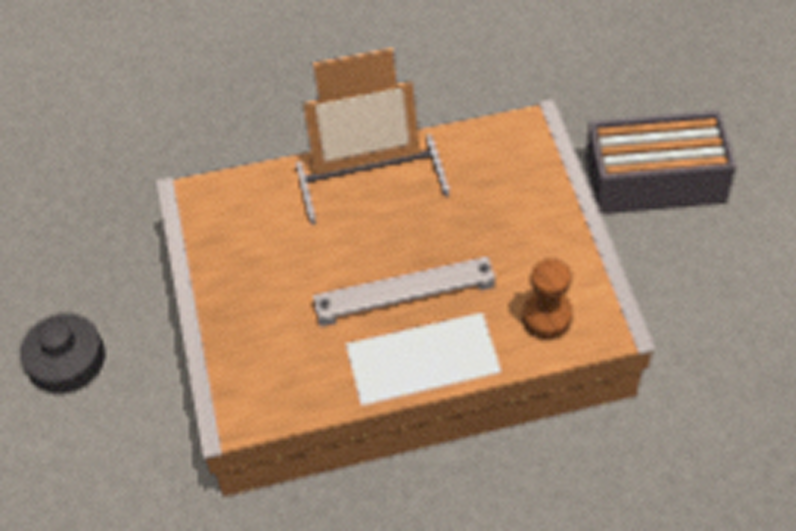

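View pics/side0c.png

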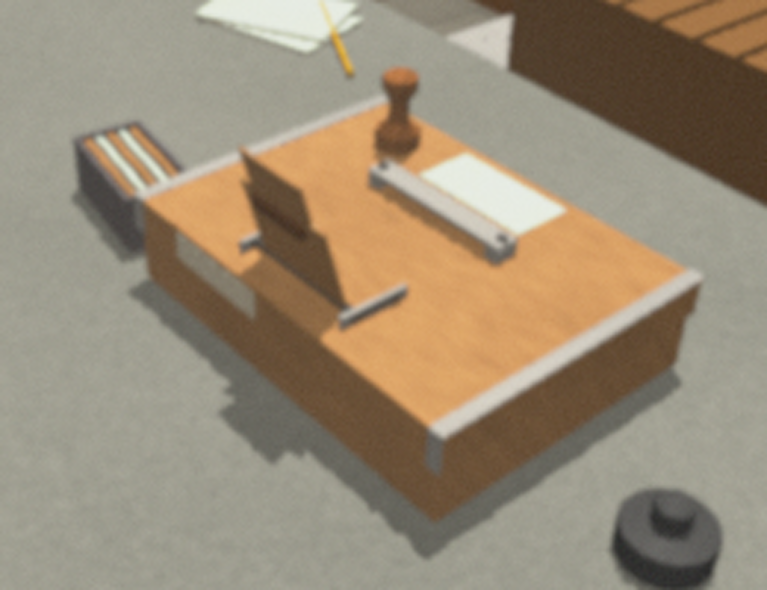

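```bash
python3 - <<'E'
from h import *
C=cam('scene')
cr=np.array([(158,178),(552,100),(652,352),(212,458)])/2.95+[130,150]
P=onplane(C,cr,0.075);print(P.round(4),P.mean(0))
for a,b in [(0,1),(1,2),(2,3),(3,0)]:
    d=P[b]-P[a];print(np.linalg.norm(d),np.degrees(np.arctan2(d[1],d[0])))
yaw=np.radians(7)
for yy in (np.pi/2+yaw,-np.pi/2+yaw):
  print(R.from_quat(bot.state()['tcp_rot']).as_matrix().round(2))
  for p in [(0.50,-0.04,0.30),(0.45,-0.03,0.3),(0.55,-0.03,0.1)]:
    print(p,bot.solve_ik(np.array(p),down(yy)))
E
```

```text
[[ 0.5403 -0.1826  0.075 ]
 [ 0.5281  0.1356  0.075 ]
 [ 0.7708  0.145   0.075 ]
 [ 0.7857 -0.1673  0.075 ]] [ 0.65623116 -0.01730198  0.075     ]
0.31850474642945265 92.19390725927471
0.24282443675796636 2.214632972567868
0.3126333195134891 -87.2711950080442
0.24581561373455194 -176.4137688091066
[[-0.    0.44  0.9 ]
 [-0.    0.9  -0.44]
 [-1.   -0.   -0.  ]]
(0.5, -0.04, 0.3) [-3.06242244e-01 -1.78541581e-01  1.81384189e+00 -4.44089210e-16
  1.50629235e+00 -1.99921162e+00]
(0.45, -0.03, 0.3) [-3.18905566e-01 -3.12212644e-01  1.92338430e+00 -4.44089210e-16
  1.53042100e+00 -2.01187494e+00]
(0.55, -0.03, 0.1) [-2.60366086e-01  1.31443472e-01  1.88679111e+00 -4.44089210e-16
  1.12335807e+00 -1.95333546e+00]
[[-0.    0.44  0.9 ]
 [-0.    0.9  -0.44]
 [-1.   -0.   -0.  ]]
(0.5, -0.04, 0.3) [-0.30624224 -0.17854158  1.81384189  0.          1.50629235  1.14238103]
(0.45, -0.03, 0.3) [-0.31890557 -0.31221264  1.9233843   0.          1.530421    1.12971771]
(0.55, -0.03, 0.1) [-2.60366086e-01  1.31443472e-01  1.88679111e+00 -4.44089210e-16
  1.12335807e+00  1.18825719e+00]
```

```bash
python3 - <<'E'
from h import *
bot.gripper_to(0.0)
q=down(np.radians(92.5))
for i,p in enumerate([(0.66,0.04,0.28),(0.66,-0.07,0.28)]):
    bot.move_pose(np.array(p),q); bot.pause(0.2)
    s=bot.state(); im,d=bot.capture('wrist')
    np.savez(f'pics/w{i+1}.npz',p=im,d=d,position=s['position'],tcp_rot=s['tcp_rot'])
    cv2.imwrite(f'pics/w{i+1}.png',cv2.resize(im[:,:,::-1],(784,588)))
    print(s['t'],s['position'],s['joint_pos'].round(2),s['grip_width'])
E
```

```text
3.4833 [0.6599223  0.04062769 0.27994649] [-0.11  0.22  1.45  0.    1.48 -1.73] -0.0008598183579364478
4.25 [ 0.660091   -0.06876687  0.28005555] [-0.27  0.23  1.44  0.    1.48 -1.89] -0.0009489887139582748
```

View pics/w1.png

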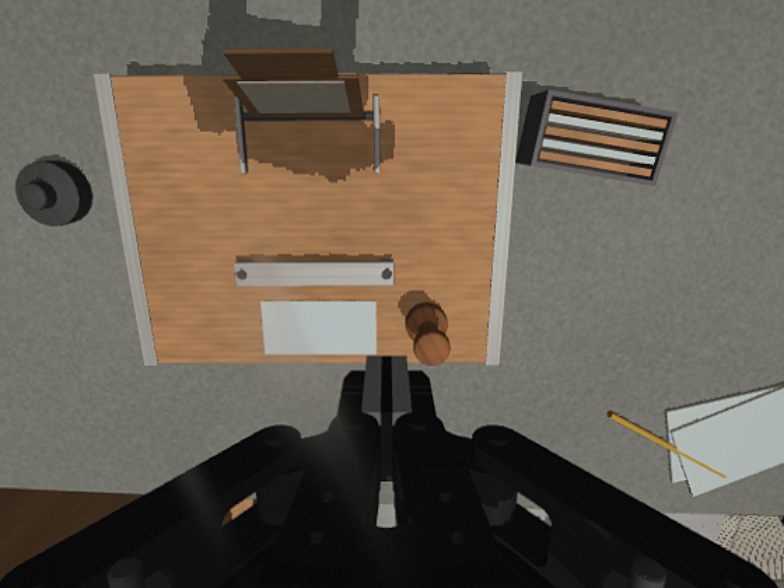

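View pics/w2.png

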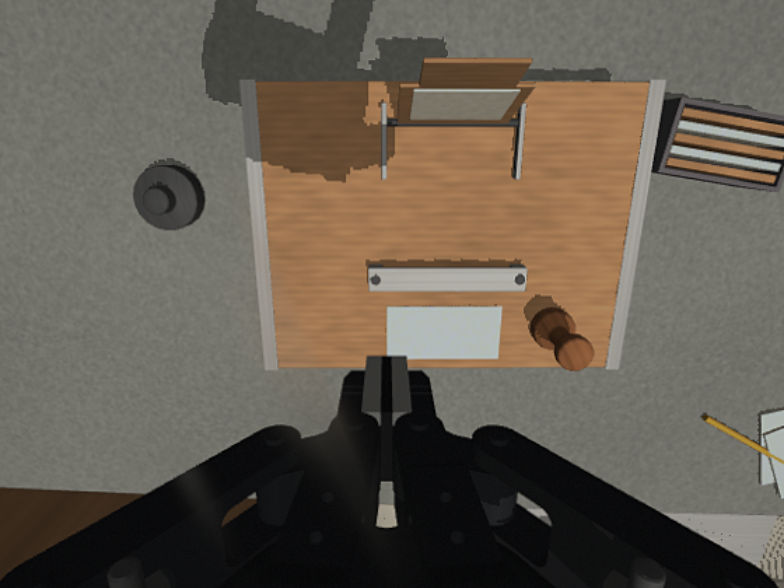

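w1/w2 show the tab leaning over the case edge (free edge ≈(224–331,49) and (425–532,58) in the enlarged views), rod at (244–374,116)/(388–515,124), bar screws (241,273),(387,273)/(376,280),(520,279), stamp (430,320)/(560,340).

```bash
python3 - <<'E'
from h import *
W=[np.load(f'pics/w{i}.npz') for i in (1,2)]
C=[cam('wrist',w) for w in W]
X=[xyz(c,w['d']) for c,w in zip(C,W)]
pts=dict(screwR=[(241,273),(376,280)],screwL=[(387,273),(520,279)],rodR=[(244,116),(388,123)],rodL=[(374,117),(515,125)],
 tipR=[(224,49),(425,58)],tipL=[(331,49.5),(532,59)],barR=[(235,263),(368,268)],barL=[(393,263),(525,267)],
 cR=[(110,75),(256,81)],cL=[(508,74),(652,81)],cheekR=[(244,172),(384,179)],cheekL=[(377,171),(518,178)])
for k,(a,b) in pts.items():
    a=np.array(a)/1.4;b=np.array(b)/1.4
    p,e=tri(C[0],a,C[1],b)
    print(k,p.round(4),round(e,4),'depth',*[Xi[int(round(q[1]))+1,int(round(q[0]))].round(3) for Xi,q in zip(X,(a,b))])
for n,px in [('bar',[(314,273),(448,279)]),('lining',[(300,97),(465,105)]),('lid',[(300,220),(440,220)])]:
    print(n,*[Xi[int(q[1]/1.4),int(q[0]/1.4)].round(4) for Xi,q in zip(X,px)])
# inner-face plane fit via depth
for i,(x,y) in enumerate([(300,97),(465,105)]):
    u,v=int(x/1.4),int(y/1.4);P=X[i][v-7:v+8,u-25:u+26].reshape(-1,3)
    c=P.mean(0);n=np.linalg.svd(P-c)[2][2];n*=np.sign(n[0]);print('lining n',n.round(3),'angle',np.pi/2-np.arctan2(n[2],n[0])if 0 else np.arctan2(n[0],-n[2]), c.round(4))
E
```

```text
screwR [ 0.6891 -0.0768  0.0934] 0.0013 depth [ 0.691 -0.078  0.09 ] [ 0.692 -0.076  0.09 ]
screwL [0.6848 0.0412 0.0889] 0.0004 depth [0.685 0.041 0.092] [0.685 0.04  0.091]
rodR [ 0.5685 -0.0725  0.0798] 0.0007 depth [ 0.569 -0.072  0.083] [ 0.57  -0.073  0.082]
rodL [0.5651 0.0259 0.0736] 0.0011 depth [0.567 0.026 0.085] [0.567 0.024 0.081]
tipR [ 0.538  -0.054   0.1752] 0.0001 depth [ 0.539 -0.054  0.175] [ 0.538 -0.054  0.176]
tipL [0.5359 0.0042 0.1759] 0.0001 depth [0.536 0.004 0.176] [0.536 0.005 0.175]
barR [ 0.6824 -0.0839  0.0851] 0.0002 depth [ 0.683 -0.082  0.089] [ 0.682 -0.084  0.09 ]
barL [0.6767 0.0459 0.0833] 0.0012 depth [0.681 0.046 0.076] [0.676 0.044 0.089]
cR [ 0.5431 -0.1726  0.0776] 0.0003 depth [ 0.544 -0.174  0.075] [ 0.544 -0.173  0.075]
cL [0.5296 0.1252 0.0752] 0.0005 depth [0.531 0.125 0.076] [0.53  0.126 0.075]
cheekR [ 0.61   -0.0738  0.0822] 0.0009 depth [ 0.611 -0.076  0.077] [ 0.612 -0.074  0.076]
cheekL [0.6045 0.03   0.0858] 0.0005 depth [0.606 0.029 0.075] [ 0.583 -0.073  0.453]
bar [ 0.6872 -0.0187  0.0887] [ 0.6872 -0.0179  0.0892]
lining [ 0.5561 -0.0228  0.1213] [ 0.5567 -0.0218  0.1216]
lid [ 0.6464 -0.0322  0.0748] [ 0.6413 -0.0271  0.0768]
lining n [0.997 0.044 0.067] angle 1.638035084980903 [ 0.5563 -0.0225  0.1225]
lining n [ 0.999  0.043 -0.026] angle 1.545185584953958 [ 0.557  -0.022   0.1228]
```

```bash
cat >> h.py <<'E'
yaw=np.radians(2.5); ex=np.array([np.cos(yaw),np.sin(yaw),0]); H=np.array([0.566,-0.0235,0.079]); Q=down(np.pi/2+yaw)
def P(xr,zr): return H+ex*xr+np.array([0,0,zr])   # rel to hinge, case x & z
def rel(): 
    s=bot.state(); d=s['position']-H; return round(s['t'],2),(d@ex*1000).round(1),(d[2]*1000).round(1),s['wrist_force'].round(1)
E
python3 - <<'E'
from h import *
bot.move_pose(P(-0.06,0.20),Q)
bot.move_pose(P(-0.09,0.045),Q); print(rel())
def corner(th,r=0.048,n=0.0015): return P(r*np.cos(th)-n*np.sin(th)-0.011, r*np.sin(th)+n*np.cos(th))
bot.move_l(P(-0.045,0.048),v=0.08); print(rel())
for a in (90,75,60):
    hit=bot.move_l(corner(np.radians(a)),v=0.06,max_force=12); print(a,rel(),hit)
s=bot.state()
for n in ('wrist','scene','side'):
    im,d=bot.capture(n); cv2.imwrite(f'pics/{n}_b.png',im[:,:,::-1])
E
```

```text
(5.66, np.float64(-88.1), np.float64(46.4), array([-0.2,  0.1,  0.5]))
(6.38, np.float64(-45.0), np.float64(48.1), array([-0.7,  0.4, -0. ]))
90 (7.07, np.float64(-12.5), np.float64(47.8), array([-0.5,  0.3, -0.6])) False
75 (7.42, np.float64(0.3), np.float64(46.7), array([-0.4,  0.2,  0.1])) False
60 (7.78, np.float64(11.9), np.float64(42.0), array([-0.3,  0. ,  0. ])) False
```

```bash
python3 -c "
import cv2
a=cv2.resize(cv2.imread('pics/side_b.png')[150:350,190:450],(520,400));b=cv2.resize(cv2.imread('pics/wrist_b.png'),(267,200));c=cv2.resize(cv2.imread('pics/scene_b.png')[150:300,170:370],(267,200))
import numpy as np;cv2.imwrite('pics/b.png',np.hstack([a,np.vstack([b,c])]))"
```

```text
(no output)
```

View pics/b.png

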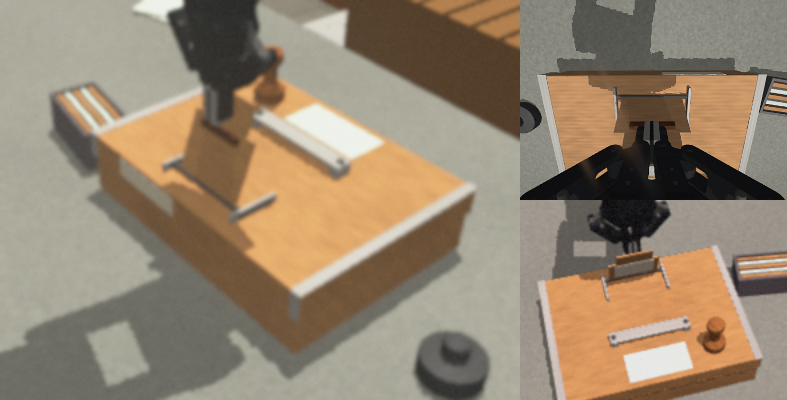

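The fingertip is on the outer face, just on the hinge side of the ridge. The tab is at about 55° and the rod is still drawn back. I'll go on folding.

```bash
python3 - <<'E'
from h import *
def corner(th,r=0.048,n=0.0015): return P(r*np.cos(th)-n*np.sin(th)-0.011, r*np.sin(th)+n*np.cos(th))
for a in (45,30,18,9):
    hit=bot.move_l(corner(np.radians(a)),v=0.05,max_force=12); print(a,rel(),hit)
s=bot.state();p=s['position'].copy();p[2]=H[2]-0.005
hit=bot.move_l(p,v=0.012,max_force=7); bot.pause(0.2); print(rel(),hit)
for n in ('wrist','scene','side'):
    im,d=bot.capture(n); cv2.imwrite(f'pics/{n}_c.png',im[:,:,::-1])
a=cv2.resize(cv2.imread('pics/side_c.png')[150:350,190:450],(520,400));b=cv2.resize(cv2.imread('pics/wrist_c.png'),(267,200));c=cv2.resize(cv2.imread('pics/scene_c.png')[150:300,170:370],(267,200))
cv2.imwrite('pics/c.png',np.hstack([a,np.vstack([b,c])]))
E
```

```text
45 (8.33, np.float64(21.9), np.float64(34.6), array([-0.4,  0.3,  0.6])) False
30 (8.73, np.float64(30.6), np.float64(25.7), array([1.7, 0.3, 2.4])) False
18 (9.01, np.float64(39.4), np.float64(19.6), array([1.2, 1.7, 2.8])) True
9 (9.22, np.float64(41.3), np.float64(16.9), array([0.3, 0.2, 1. ])) True
(11.44, np.float64(41.2), np.float64(-5.1), array([-0.4,  0.9,  1.6])) False
```

View pics/c.png

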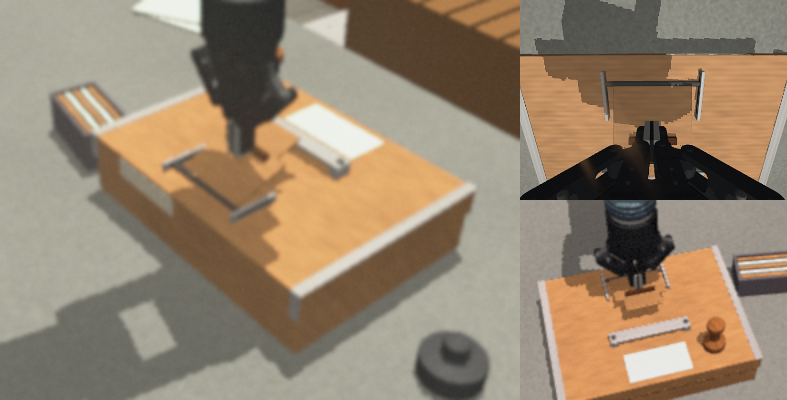

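View pics/wrist_c.png

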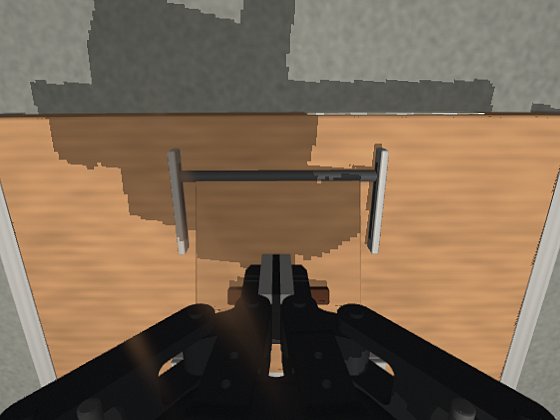

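```bash
python3 - <<'E'
from h import *
s=bot.state(); print(rel(), s['tau'].round(1))
im,d=bot.capture('wrist'); C=cam('wrist',s); X=xyz(C,d)
np.savez('pics/d.npz',p=im,d=d)
for u,v in [(100,230),(100,290),(450,290),(215,210),(215,250),(215,275),(340,210),(340,250),(340,275),(237,296),(320,296),(276,175),(265,275),(287,275)]:
    p=X[v-1:v+2,u-1:u+2].reshape(-1,3); p=np.median(p,0); print((u,v),((p-H)@ex*1000).round(1),((p[2]-.075)*1000).round(1))
print(proj(C,[s['position']]))
C2=cam('side');im2,d2=bot.capture('side');X2=xyz(C2,d2);print(proj(C2,[s['position'],P(.1,0),P(.056,.0015)]))
cv2.imwrite('pics/side_d.png',cv2.resize(im2[190:270,250:350,::-1],(800,600),interpolation=cv2.INTER_CUBIC)[:, :])
E
```

```text
(11.59, np.float64(41.2), np.float64(-5.1), array([-1.3,  0.3,  1.7])) [ -0.1 -39.8 -28.7   0.   -0.3   0. ]
(100, 230) 31.7 0.9
(100, 290) 70.9 0.8
(450, 290) 70.5 1.2
(215, 210) 15.7 12.4
(215, 250) 35.2 18.8
(215, 275) 47.0 23.3
(340, 210) 16.3 11.9
(340, 250) 35.3 18.9
(340, 275) 46.8 23.5
(237, 296) 53.3 32.2
(320, 296) 53.3 32.2
(276, 175) -1.2 8.0
(265, 275) 29.5 52.8
(287, 275) 29.6 53.3
[[277.55033383 243.81184098]]
[[308.8142336  238.74589314]
 [330.47252775 226.19557918]
 [314.39181917 233.2547112 ]]
```

View pics/side_d.png

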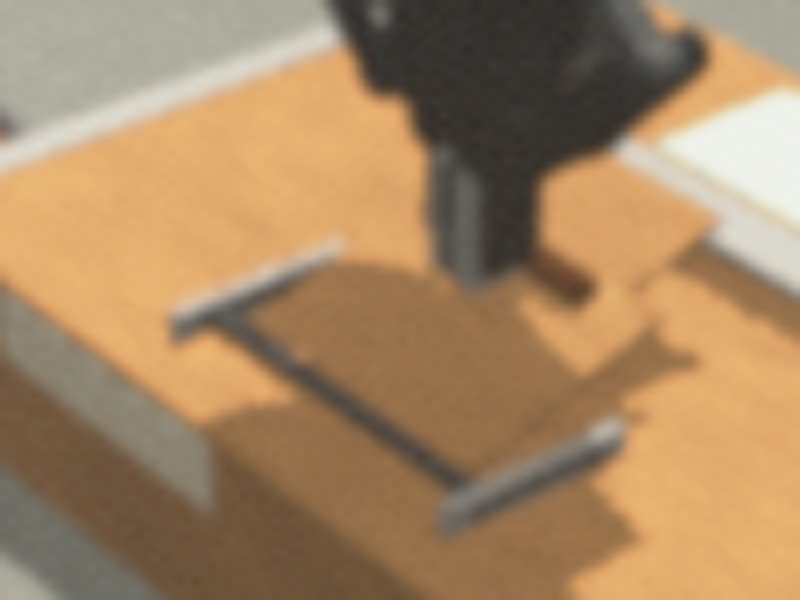

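The tab is still at about 0.35 rad: its face rises from 12 to 23 mm above the lid. In the wrist and side images the shut fingers end about 22 mm short of the stated TCP, so the fingertip stands on the tab although the TCP reads level with the lid. I'll keep pressing down with the force guard and measure the tab directly.

```bash
cat >> h.py <<'E'
def look(tag):
    s=bot.state();im,d=bot.capture('wrist');C=cam('wrist',s);X=xyz(C,d)
    cv2.imwrite(f'pics/wrist_{tag}.png',im[:,:,::-1])
    im2,_=bot.capture('side');cv2.imwrite(f'pics/side_{tag}.png',cv2.resize(im2[190:270,250:350,::-1],(800,600),interpolation=cv2.INTER_CUBIC))
    L=(X-H)@np.c_[ex,[-ex[1],ex[0],0],[0,0,1]]; L[...,2]+=0.004  # case coords from lid at hinge
    m=(np.abs(np.abs(L[...,1])-0.036)<0.005)&(L[...,0]>0.012)&(L[...,0]<0.055)&(L[...,2]<0.06)&(L[...,2]>-0.005)
    if m.sum()>30:
        k=np.polyfit(L[m][:,0],L[m][:,2],1);print('tab slope rad',np.arctan(k[0]).round(3),'z at 50mm',(k[0]*50+k[1]*1000).round(1),m.sum())
    # rod row: dark pixels
    r=(im.max(2)<75)&(np.abs(np.abs(L[...,1])-0.045)<0.004)&(np.abs(L[...,0])<0.05)&(L[...,2]>0.002)&(L[...,2]<.012)
    if r.sum(): print('rod x(mm) median',np.median(L[r][:,0])*1000,r.sum())
    return X
E
python3 - <<'E'
from h import *
look('e0')
s=bot.state();p=s['position'].copy();p[2]=H[2]-0.035
hit=bot.move_l(p,v=0.02,max_force=8); bot.pause(0.1); print(rel(),hit)
look('e1')
E
```

```text
tab slope rad 0.347 z at 50mm 24.5 3534
rod x(mm) median -1.4775231450567254 277
(13.02, np.float64(42.1), np.float64(-28.3), array([-1.6,  0.6,  5.6])) True
tab slope rad 0.122 z at 50mm 13.3 3777
rod x(mm) median -1.380848213592296 359
```

View pics/side_e1.png

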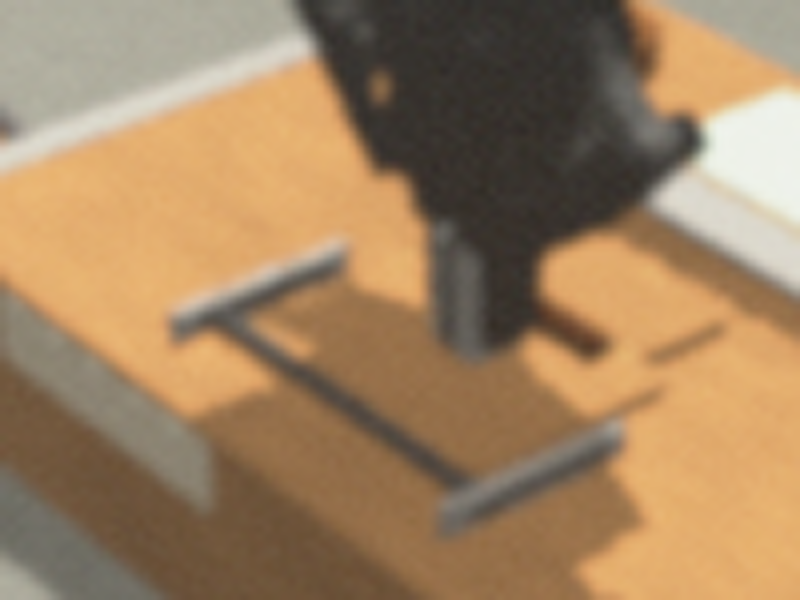

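View pics/wrist_e1.png

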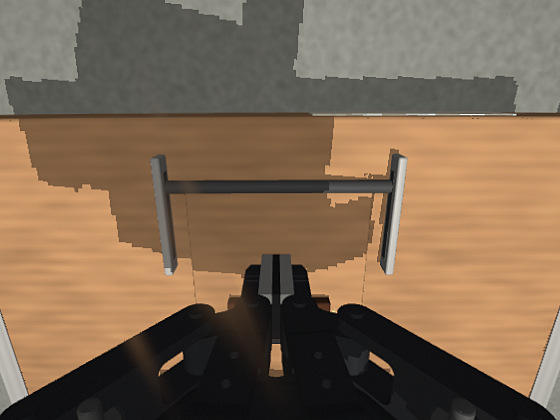

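```bash
python3 - <<'E'
from h import *
s=bot.state();print(rel(),s['joint_pos'].round(3),R.from_quat(s['tcp_rot']).as_matrix().round(3).tolist())
im,d=bot.capture('wrist');C=cam('wrist',s);X=xyz(C,d)
L=(X-H)@np.c_[ex,[-ex[1],ex[0],0],[0,0,1]];L[...,2]+=.004
for u,v in [(60,230),(60,300),(480,230),(480,300),(215,210),(215,250),(340,210),(340,250),(237,304),(320,304),(265,256),(265,275),(276,50)]:
    print((u,v),(L[v,u]*1000).round(1))
for n in('side','scene'):
    im,d=bot.capture(n);C=cam(n);X=xyz(C,d);L=(X-H)@np.c_[ex,[-ex[1],ex[0],0],[0,0,1]];L[...,2]+=.004
    m=(np.abs(np.abs(L[...,1])-0.03)<0.01)&(L[...,0]>0.012)&(L[...,0]<0.1)&(L[...,2]<0.06)&(L[...,2]>-0.005)
    for a in range(12,100,8):
        mm=m&(abs(L[...,0]*1000-a)<4);print(n,a,mm.sum(),(np.percentile(L[mm][:,2],[10,50,90])*1000).round(1) if mm.sum() else '')
    mm=(np.abs(L[...,1])<0.012)&(L[...,0]>0.02)&(L[...,0]<0.06)&(im.max(2)<70);print('finger lowest',np.percentile(L[mm][:,2],[1,5,10])*1000 if mm.sum() else '')
E
```

```text
(13.12, np.float64(42.1), np.float64(-28.3), array([-2.2,  1.2,  5.6])) [-0.225  0.313  1.774  0.004  1.031 -1.84 ] [[0.023, -0.043, 0.999], [-0.001, 0.999, 0.043], [-1.0, -0.002, 0.023]]
(60, 230) [  23.1 -106.4    0.3]
(60, 300) [  63.1 -115.3    0.2]
(480, 230) [22.9 96.5  1.1]
(480, 300) [ 62.5 104.6   0.9]
(215, 210) [ 11.  -29.2   5.4]
(215, 250) [ 30.7 -30.3   6.3]
(340, 210) [11.  27.6  5.7]
(340, 250) [30.8 28.7  6.3]
(237, 304) [ 29.  -14.7  51. ]
(320, 304) [56.4 19.6 12.4]
(265, 256) [30.6 -6.5 12.6]
(265, 275) [30.3 -5.9 29.6]
(276, 50) [-64.3  -1.5 -75. ]
side 12 25 [5.3 6.6 7.5]
side 20 50 [5.6 6.4 7.4]
side 28 76 [ 5.6  7.3 59.1]
side 36 51 [5.4 6.4 7.8]
side 44 53 [5.5 6.4 8.2]
side 52 37 [5.5 6.6 8. ]
side 60 37 [ 5.6  7.  12.5]
side 68 17 [4.8 6.5 7.2]
side 76 30 [0.  5.  6.7]
side 84 30 [0.4 2.2 6.7]
side 92 26 [0.2 2.9 6.6]
finger lowest [36.13513355 52.04609329 55.8146315 ]
scene 12 8 [3.5 5.4 7.2]
scene 20 46 [4.7 5.6 7.2]
scene 28 53 [4.2 6.  9.3]
scene 36 52 [4.1 6.1 8.2]
scene 44 55 [4.7 6.4 8.2]
scene 52 78 [ 4.3  7.8 58.4]
scene 60 62 [ 3.2  6.5 11.8]
scene 68 67 [-1.1  4.5  7.3]
scene 76 47 [-0.8  3.3  7.2]
scene 84 57 [-0.7  2.8  6.8]
scene 92 58 [-1.5  2.7  6.1]
finger lowest [15.65018098 20.45310084 31.3822203 ]
```

Lid, tab and finger heights from three cameras agree that the tab is flat now, its face 6 mm above the lid and its slope about 0.04 or less. The fit's 0.122 was spoiled by finger pixels. The rod is still back. I'll press slightly more, then push forward.

```bash
python3 - <<'E'
from h import *
s=bot.state();p=s['position'].copy();p[2]-=0.004
print(bot.move_l(p,rot=Q,v=0.01,max_force=5),rel())
p=bot.state()['position'].copy()
for k in range(2):
    p=p+ex*0.008
    print(bot.move_l(p,v=0.02,max_force=18),rel())
X=look('f')
s=bot.state();L=(X-H)@np.c_[ex,[-ex[1],ex[0],0],[0,0,1]];L[...,2]+=.004
for u,v in [(60,230),(215,210),(215,240),(340,210),(340,240),(276,185)]: print((u,v),(L[v,u]*1000).round(1))
E
```

```text
True (13.51, np.float64(42.2), np.float64(-28.3), array([-2.4,  0.8,  5.3]))
False (14.03, np.float64(49.5), np.float64(-28.4), array([-1.4,  0.8,  5.5]))
False (14.58, np.float64(57.4), np.float64(-28.3), array([-2.3,  1.1,  5.9]))
tab slope rad 0.221 z at 50mm 12.9 4132
rod x(mm) median 14.38615415558536 380
(60, 230) [  38.6 -106.3    0.4]
(215, 210) [ 26.3 -29.    6.3]
(215, 240) [ 41.  -29.8   6.8]
(340, 210) [26.2 27.5  6.7]
(340, 240) [41.4 28.6  6. ]
(276, 185) [14.5 -1.3  7. ]
```

View pics/side_f.png

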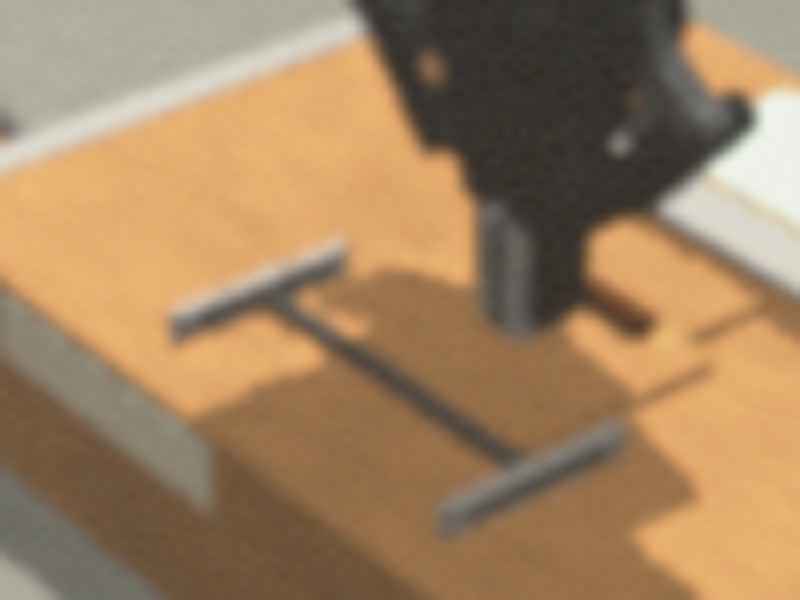

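View pics/wrist_f.png

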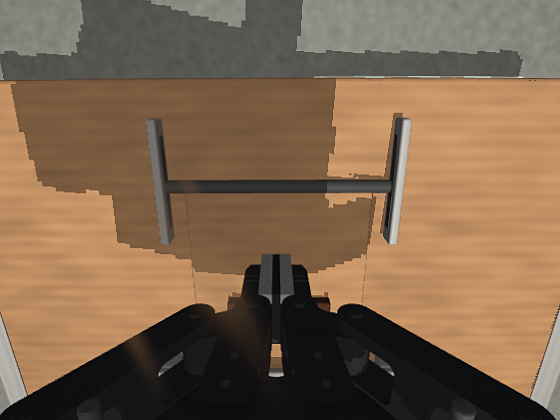

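The rod moved about 15.5 mm with the finger and the tab stayed flat, its tongue just reaching the bar. I'll push on to the end stop.

```bash
python3 - <<'E'
from h import *
p=bot.state()['position'].copy()
for k in (5,4,4):
    p=p+ex*k/1000
    hit=bot.move_l(p,v=0.02,max_force=15); print(hit,rel())
    if hit: break
X=look('g')
E
```

```text
False (15.05, np.float64(61.8), np.float64(-28.4), array([-2.2,  0.1,  5.2]))
False (15.4, np.float64(65.7), np.float64(-28.4), array([-1.9, -0.2,  4.7]))
False (15.75, np.float64(69.8), np.float64(-28.3), array([-2.6,  0.1,  5.9]))
tab slope rad 0.157 z at 50mm 7.3 4123
rod x(mm) median 26.57896786907142 377
```

View pics/side_g.png

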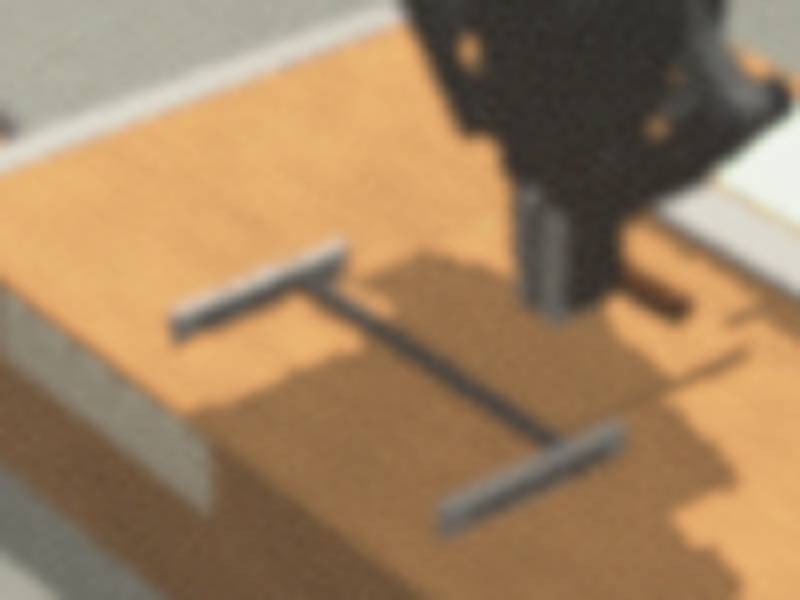

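Rod travel is now about 27 mm. I'll release straight up, come away and verify.

```bash
python3 - <<'E'
from h import *
p=bot.state()['position'].copy()
p=p-ex*0.0005; p[2]+=0.02; bot.move_l(p,v=0.03); print(rel())
p[2]+=0.17; bot.move_l(p,v=0.15)
bot.move_pose(np.array([0.66,0.05,0.28]),Q); bot.pause(0.3)
s=bot.state(); im,d=bot.capture('wrist'); cv2.imwrite('pics/w9.png',cv2.resize(im[:,:,::-1],(784,588)))
X=xyz(cam('wrist',s),d);L=(X-H)@np.c_[ex,[-ex[1],ex[0],0],[0,0,1]];L[...,2]+=.004
for lo in range(32,112,8):
    m=(abs(L[...,1])<.028)&(L[...,0]>lo/1e3)&(L[...,0]<(lo+8)/1e3);print(lo+4,(np.median(L[m][:,2])*1000).round(1),m.sum())
for n in('scene','side'):
    im,d=bot.capture(n); cv2.imwrite(f'pics/{n}9.png',im[:,:,::-1])
print(s['t'],s['wrist_force'])
E
```

```text
(16.67, np.float64(69.1), np.float64(-8.5), array([ 0. ,  0.5, -0.4]))
36 6.9 397
44 7.0 372
52 7.4 377
60 7.7 380
68 8.0 353
76 8.4 358
84 315.2 5340
92 313.1 808
100 9.9 422
108 10.1 380
18.6833 [ 0.90786555  0.41750822 -0.2380883 ]
```

View pics/w9.png

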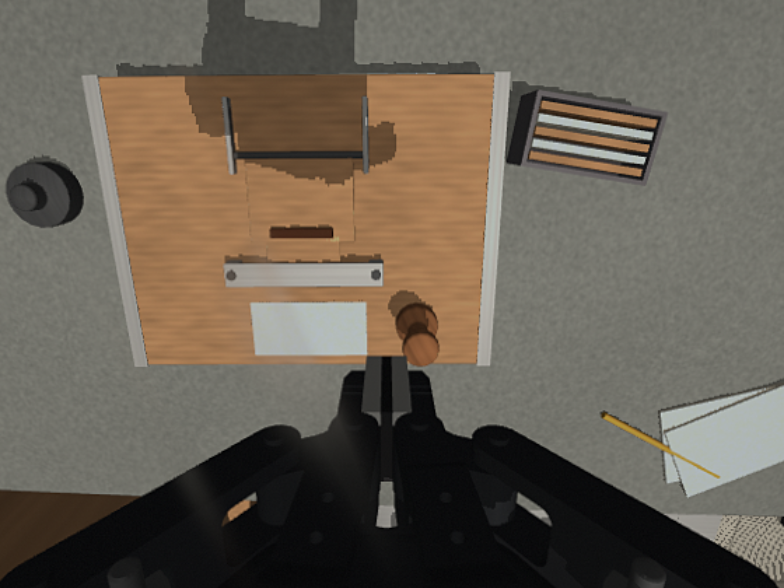

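View pics/scene9.png

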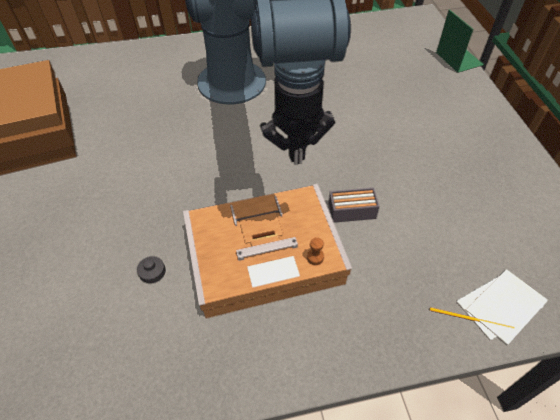

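The tab lies at about 0.047 rad with its tongue running under the bar (display row 262). The rod is near the forward end of its slots (row 155), and the bystanders are at the same pixels in the scene view. Handing in.

```bash
python3 -c "
from cell import bot
print(bot.finish_job())"
```

```text
the job is handed in; nothing more can be done
None
```

The document case is closed and the job is handed in, at about 19 s on the robot's clock; no verdict was reported. With the gripper shut, I pushed the tab down from its outside face and held it there with about 5–6 N. I then pushed it about 27 mm forward against the ridge, lifted straight up and moved clear.

**Last checks**
- **Fold:** before the forward push the tab lay nearly flat, with a slope of about 0.04 rad, and the rod was still drawn back.
- **End state:** after release the tab settled at about 0.047 rad, held by the bar, against a limit of 0.075. The tongue runs beneath the bar; from the rod's travel I put about 15 mm of it under there. The gripper touched nothing.
- **Bystanders:** the stamp, card box and weight show no visible shift in the scene pictures, though I did not measure their positions.

**What disagreed**
- **Fingertip:** the shut fingers appear to end about 30 mm short of the stated TCP, so I worked from contact force and camera heights instead. My first press stopped early with the tab still at about 0.35 rad.
- **Slope fit:** my automatic fit read 0.12–0.22 rad while the tab was flat, which I put down to finger pixels in the fit. Direct height readings from the wrist, side and scene cameras contradicted it at the fold, so I used those.
- **Rod position:** the image reading was about 1.4 mm low at the drawn-back end. The final rod position is therefore about 26.5–28 mm, above the 19 mm required.

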